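# Refit the hinge pin of a pouch gripper and hold its sprung jaws at the set gap

## Robot

A 7-joint arm with a two-finger parallel gripper is mounted at the origin on a cart in front of the work surface, level with it; the furniture and walls round the work are solid. World frame = base frame: x ahead of the robot, y to its left, z up, the work surface at z = 0. Lengths are in m, angles in rad, forces in N, time in s.
With the tool pointing down it reaches from about 0.425 to 0.925 m from the base axis. Payload 6.8 kg.
Tool frame: the origin (TCP) lies on the centre line of the jaws, within the pads' length; the fingertips stand 17 mm ahead of it and the grasp point (between the pads) lies 2 mm behind it (ctrl.tcp_to_tips is the z of the fingertips in the tool frame, in m); z points along the fingers, y is the line along which they close (so a half turn about z gives the same grasp; the last joint's range is limited). The gripper opens to 85 mm and grips with 20 to 120 N. Pads are 22 mm wide; open, the fingers measure 114 mm over their backs; the gripper's body (76 mm by 85 mm) begins 54 mm behind the grasp point. The pads swing forward as they close: fully open they stand 13 mm farther back than shut.
Start: joints at [1.162, 0.477, 0.022, 1.555, -0.011, 1.109, -0.083], TCP at [0.2, -0.645, 0.248] pointing down, gripper open.
Joint ranges: [-2.96, 2.96], [-0.34, 2.1], [-1.41, 1.46], [0.24, 2.44], [-1.37, 4.51], [0.17, 1.92], [-2.96, 2.96]. Speed limits (rad/s): [2.39, 2.39, 3.14, 3.14, 3.14, 3.14, 3.14].

## Interface

Orientations are given as a unit quaternion [w, x, y, z].
In Python, from plant import ctrl gives the robot as it stands. The module is installed in compiled form; this text tells all that it offers. Calls block until the motion is done:
- ctrl.movep(position, orientation): joint-space move of the TCP to a pose.
- ctrl.move_l(position, speed=0.15, rot=None): straight line of the TCP; rot=None keeps the orientation; speed is the mean speed in m/s.
- ctrl.move_j(angles): joint-space move.
- ctrl.open() and ctrl.grab(): open the fingers fully, or close them until they stop; the grip force is fixed at half the most.
- ctrl.hold(seconds).
- ctrl.inverse_kinematics(position, orientation): joint angles nearest the present ones, or None.
- ctrl.get_state(): the state.
- ctrl.snapshot(name): name is "side" or "top" or "wrist"; returns the picture (420x560x3 uint8, blue, green, red); there is no depth.
- ctrl.calibration(name): a dict with "fx", "fy", "cx", "cy" (pixels), "rvec" (rotation vector, rad) and "tvec" (3), from world to camera coordinates, as OpenCV has them; the wrist camera has in their place "mount" (4x4, takes a point from camera to tool coordinates, whose origin is the TCP and whose axes are the flange's). Camera axes: x right, y down, z forward; pixel columns grow to the right and rows downward; lengths in m; the calibration is good to about 2 mm. A picture is of the moment at which its call begins: read the wrist's pose just before it. calibration takes no time and is no camera call.
A pose or a line that the arm cannot do raises ctrl.PlanningError and nothing moves.
- ctrl.close_job(): hands the job in; it is judged then, once.
The state is a dict: "time": time; "joints": joint angles; "qd": joint speeds; "tau": joint torques, N m; "ee_pos": TCP position; "ee_rot": TCP orientation; "contact_force": force on the tool from outside, world axes, zero at the start; "torque": the same for the moment, N m; "finger_gap": opening from 0.0 (shut) to 1.0 (fully open); "gripper_force": force on a finger pad.
Only numpy, scipy, OpenCV 4.12 (cv2) and the standard library are available. Lean on these libraries where they do the work, as an engineer would, in place of code of your own. Each camera call takes 0.05 s, during which the arm holds its last target. There are 200 camera calls.

## Task

One sprung jaw of the pouch gripper has been laid back in its fork after cleaning: take the longer of the two headed pins from the drilled block and push it down through fork and jaw until its flange sits flush on the fork plate. Then squeeze the two jaws together from outside, like tweezers, to the set gap of 12 mm between the tips, where the line on the loose jaw meets the line on the tongue that crosses it, without letting the tips shut. Keep that gap steady for three seconds and finish still holding it there, so that the setting can be locked; leave the short pin, screwdriver and tally counter where they are.

Things in the scene. Friction and masses are not known exactly. Their poses are not given: they have to be found in the camera images.
- bracket: Pouch gripper on a fixed aluminium plate 216 x 96 x 10 mm. Origin on the underside, midway between the jaw hinges; +x along the jaws to the tips, +y to the hinged jaw. Vertical hinge axes at x 0, y +18 mm (pin home, head showing) and y -18 (empty). Fork: two plates, z 30-38 and 60-68 mm, x -34 to 14, y +-38. Rest stops 52 mm high stand outside the jaws at x 55, y +-33.
- squeeze_point (a point): Place to squeeze: midway between the jaws, 90 mm along from the hinges, mid-height (z 48 mm) of the bars, which are 20 mm high (z 38-58). Axes as the bracket; close across y. Outer faces 62 mm apart here at rest, 50 mm apart and parallel at the set gap. Free beside them for x +-15 mm down to the plate's top, z 10.
- pin_hole (a point): Centre of the empty hinge hole, on the upper face of the upper fork plate (68 mm above the worktop). Axes as the bracket. Hole 11.5 mm; below it the loose jaw's lug hole (11.5 mm, within 1 mm of true) and the lower plate's hole. The home pin's knob, 22 mm high, stands 36 mm off across the jaws (+y), so straddle along the jaws (x).
- hinge_pin: The longer headed pin, plain steel, standing upright in a hole of the block. Origin at the centre of its lower end, z up along the pin. Shank 10 mm across, 42 mm long, its lowest 5 mm rounded to a 5 mm flat; then a flange 20 mm across (z 42-46 mm), then a grooved round knob 16 mm across (z 46-64), the place to grip. 62 g.
- hinge_pin_shoulder (a point): On the long pin's axis, underside of the flange, 42 mm above its lower end; flush with pin_hole when home.
- short_pin: A spare pin of the same kind with a 28 mm shank, 50 mm over-all, standing in the other hole of the block: to be left there.
- pin_block: White plastic block 50 x 100 x 28 mm, fixed. Origin under its centre. Two 11.2 mm holes, 18 mm deep, at y -28 and +28 mm in its own frame, each with a pin standing on its bottom (10 mm above the worktop); either pin may be in either hole. Straddle a pin across the block (x).
- hinged_jaw: The jaw on the home pin. Origin on its hinge axis at its underside (38 mm up); +x along it. Sprung outward: about 5 N across it at x 90 mm brings it from rest to the set gap. A steel tongue with a black set line is fixed on its top at x 113-123 mm and crosses over the loose jaw, top 64 mm above the worktop.
- loose_jaw: The other jaw, 160 g, lying loose on a slide bar, its lug between the fork plates, its flank at a leaf spring of the same strength; it pivots only once the pin is in. Origin on its hole's axis at its underside (38 mm up); +x along it. Black line along its top just before the tongue.
- tip_hinged (a point): Middle of the inner face of the hinged jaw's tip pad, 152 mm along the jaw from its hinge.
- tip_loose (a point): The same point on the loose jaw. The distance between the two tip points is the tip gap: 32 mm at rest, 12 mm wanted. Each millimetre that the outer faces close at the squeeze point closes the tips 1.7 mm.
- screwdriver: Screwdriver with red handle, 200 mm, lying on the worktop: bystander. Behind it stand fixed jars and a spray bottle up to 202 mm high.
- tally_counter: Grey hand tally counter, 27 x 53 x 53 mm, standing on the worktop: bystander.

How it is judged:
On the way, in this order (a step that is already met when the one before it is completed fails the run):
1. the long pin is through fork and jaw, its flange flush on the upper fork plate (horizontal distance between each of hinge_pin_shoulder, loose_jaw and pin_hole below 0.003 m and z of hinge_pin_shoulder in the frame of pin_hole below 0.002 m and angle between hinge_pin's own z axis and vertical below 0.1 rad), for 0.3 s.
2. both jaws are held by the robot at the set gap for two seconds (all of step 1 and distance between tip_hinged and tip_loose between 0.0095 and 0.0145 m and contact force between the fingers and hinged_jaw above 1 N and contact force between the fingers and loose_jaw above 1 N and angular speed of each of hinged_jaw, loose_jaw below 0.1 rad/s), for 2 s.
At the end, for the whole second after the job is handed in: The robot still squeezes both jaws (over 1 N each), tip gap 12 mm +-2.5, jaws still (under 0.1 rad/s); long pin upright (0.1 rad) in the empty hinge hole, flange within 2 mm of the fork plate and 3 mm of the hole's axis, loose jaw's hole within 3 mm of it (all of step 2); the arm keeps its last pose, push and grip.
It fails at once if the tips are squeezed shut (gap under 5 mm) (distance between tip_hinged and tip_loose below 0.005 m).
It fails at once if the short pin is moved by more than 25 mm (distance of short_pin from where it was at the start of the episode above 0.025 m).
It fails at once if the screwdriver is moved by more than 25 mm (distance of screwdriver from where it was at the start of the episode above 0.025 m).
It fails at once if the tally counter is moved by more than 25 mm (distance of tally_counter from where it was at the start of the episode above 0.025 m).
It also fails if it takes over 61 s, if anything falls off the work surface, if the arm or the gripper's body presses on something with over 40 N, if the wrist force passes 120 N, or if a joint passes its speed limit or range.

## Working session

There is one attempt and no reset: what is moved stays moved. The work goes in short steps, each a Python script; the robot and the scene stay as the last script left them, time stands still between calls to the robot, and variables do not carry over. Pictures are saved under pics/ and viewed, at most 10 in all, crops included, and the job is handed in when it is done.

```bash
mkdir -p pics; ls; python3 - <<'E'
from plant import ctrl
import cv2,numpy as np
for n in("top","side","wrist"):
    cv2.imwrite(f"pics/{n}0.png",ctrl.snapshot(n)); print(n,ctrl.calibration(n))
print(ctrl.get_state(),ctrl.tcp_to_tips)
a=cv2.imread("pics/top0.png")
E
```

```text
pics
top {'fx': 466.7589418738396, 'fy': 466.7589418738396, 'cx': 282.88341149804694, 'cy': 217.76116405239608, 'rvec': array([ 2.20111019, -1.98526119,  0.23891823]), 'tvec': array([0.06364386, 0.55716651, 1.12057209])}
side {'fx': 480.35435079094833, 'fy': 480.35435079094833, 'cx': 279.00026252988204, 'cy': 208.90698081469807, 'rvec': array([ 0.41956226, -2.5743769 ,  1.44785418]), 'tvec': array([0.54851574, 0.08635282, 1.14797153])}
wrist {'fx': 344.61452096303947, 'fy': 344.61452096303947, 'cx': 280.7740932531559, 'cy': 211.95224681372267, 'mount': array([[-8.23120736e-04, -9.45504292e-01, -3.25608593e-01,
         8.40963604e-02],
       [ 9.99999084e-01, -4.28437759e-04, -1.28384278e-03,
         1.85222761e-04],
       [ 1.07437584e-03, -3.25609352e-01,  9.45503779e-01,
        -1.26100870e-01],
       [ 0.00000000e+00,  0.00000000e+00,  0.00000000e+00,
         1.00000000e+00]])}
{'time': 0.15, 'joints': array([ 1.16191466,  0.47762444,  0.02238899,  1.55616535, -0.01152635,
        1.10935159, -0.08310043]), 'qd': array([ 4.40980222e-04, -9.59912206e-04,  1.85703184e-03, -1.83434845e-03,
        1.11458712e-03, -9.67905508e-05, -1.15983438e-03]), 'tau': array([ 2.26919597e-03, -5.96930301e+01,  1.60992935e+00, -2.81493974e+01,
        1.26449854e-02,  6.54230462e-03,  6.74935308e-06]), 'ee_pos': array([ 0.19983432, -0.6442997 ,  0.24756526]), 'ee_rot': array([-6.93341104e-04,  9.88714699e-01,  1.49809012e-01, -1.53277625e-04]), 'contact_force': array([ 0.04022519, -0.45396379,  0.95653902]), 'torque': array([-3.44465021e-05,  1.50987522e-02, -1.24077920e-02]), 'gripper_force': 0.0, 'finger_gap': 0.9946874515329255} 0.017
```

View pics/top0.png

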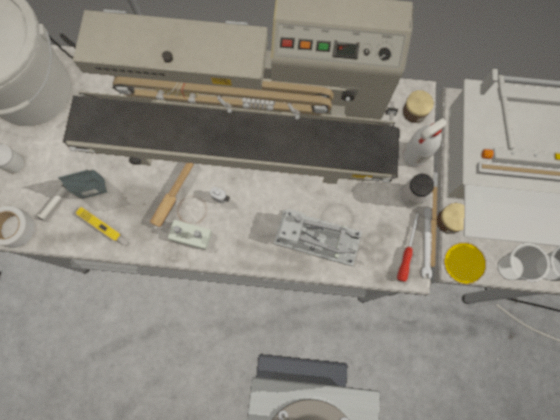

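View pics/side0.png

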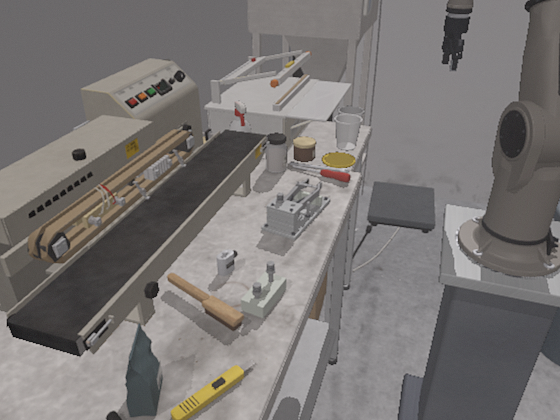

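The top view shows the block at (189,235), the bracket at (318,238) and the tally counter at (219,195). In the side view the taller pin is the one further away, at (270,270), which puts it on the right of the block in the top view. Next I take wrist views of both from above.

```bash
cat > h.py <<'E'
from plant import ctrl
import cv2,numpy as np
from scipy.spatial.transform import Rotation as R
def rot(q): return R.from_quat(np.r_[q[1:],q[0]]).as_matrix()
def quat(yaw): # tool down, tool y axis at world angle yaw
    y=np.array([np.cos(yaw),np.sin(yaw),0]); z=np.array([0,0,-1.]); x=np.cross(y,z)
    q=R.from_matrix(np.c_[x,y,z]).as_quat(); return np.r_[q[3],q[:3]]
def cam(name,st=None):
    c=ctrl.calibration(name); K=np.array([[c['fx'],0,c['cx']],[0,c['fy'],c['cy']],[0,0,1]])
    if name=='wrist':
        T=np.eye(4);T[:3,:3]=rot(st['ee_rot']);T[:3,3]=st['ee_pos'];M=T@c['mount']
        return K,M[:3,:3],M[:3,3]
    Rc=cv2.Rodrigues(c['rvec'])[0]; return K,Rc.T,-Rc.T@c['tvec']
def ray(C,px,z):
    K,Rw,o=C; d=Rw@np.linalg.inv(K)@np.array([px[0],px[1],1.]); return o+d*(z-o[2])/d[2]
def proj(C,p):
    K,Rw,o=C; v=K@Rw.T@(np.asarray(p)-o); return v[:2]/v[2]
E
python3 - <<'E'
from h import *
C=cam('top')
for n,p,z in[("shortpin",(173,235),.05),("longpin",(207,238),.05),("block",(189,235),.03),("home?",(285,215),.068),("forkc",(292,233),.068),("tip",(355,250),.05),("plate corners",(280,215),.01),("",(357,262),.01),("tally",(219,195),.05),("red",(408,250),.02)]: print(n,ray(C,p,z).round(3))
a=cv2.imread("pics/top0.png")[160:300,130:460]; cv2.imwrite("pics/c.png",cv2.resize(a,None,fx=2.4,fy=2.4,interpolation=cv2.INTER_CUBIC))
E
```

```text
shortpin [0.477 0.395 0.05 ]
longpin [0.479 0.307 0.05 ]
block [0.485 0.358 0.03 ]
home? [0.555 0.116 0.068]
forkc [0.51  0.094 0.068]
tip [ 0.487 -0.069  0.05 ]
plate corners [0.567 0.13  0.01 ]
 [ 0.463 -0.083  0.01 ]
tally [0.594 0.292 0.05 ]
red [ 0.506 -0.211  0.02 ]
```

View pics/c.png

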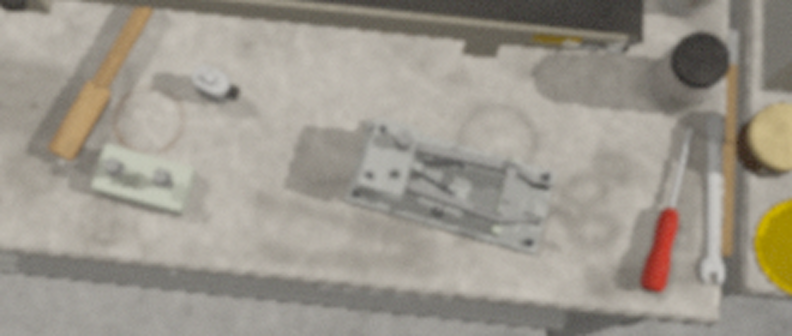

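The crop shows the block with pins at (115,165) and (163,178). The bracket's fork is on the left, with its holes visible at (395,175) and (362,170), and the tips point right. Next come the close wrist views.

```bash
python3 - <<'E'
from h import *
import pickle
b=np.deg2rad(-12)
q0=ctrl.get_state()['joints']
for yaw in (b,b+np.pi,b+np.pi/2,b-np.pi/2):
    for p in ([.483,.34,.2],[.505,.03,.25],[.48,.1,.15],[.49,.0,.06]): 
        j=ctrl.inverse_kinematics(np.array(p),quat(yaw)); print(round(yaw,2),p,None if j is None else j.round(2))
E
```

```text
-0.21 [0.483, 0.34, 0.2] [-0.13  0.5  -0.78  1.77  0.41  1.04 -1.27]
-0.21 [0.505, 0.03, 0.25] [ 0.42  0.27 -0.71  1.91  0.2   1.03 -0.58]
-0.21 [0.48, 0.1, 0.15] [ 0.44  0.47 -0.95  2.03  0.5   0.89 -1.  ]
-0.21 [0.49, 0.0, 0.06] [ 0.29  0.51 -0.51  2.11  0.41  0.62 -0.72]
2.93 [0.483, 0.34, 0.2] [ 0.1   0.68 -1.18  1.76  0.68  1.18  1.65]
2.93 [0.505, 0.03, 0.25] [ 0.76  0.42 -1.17  1.9   0.44  1.11  2.35]
2.93 [0.48, 0.1, 0.15] [ 0.59  0.59 -1.18  2.03  0.66  0.98  2.  ]
2.93 [0.49, 0.0, 0.06] [ 0.77  0.81 -1.19  2.08  0.96  0.96  1.97]
1.36 [0.483, 0.34, 0.2] [-0.04  0.56 -0.93  1.77  0.5   1.08  0.22]
1.36 [0.505, 0.03, 0.25] [ 0.59  0.32 -0.92  1.91  0.29  1.05  0.91]
1.36 [0.48, 0.1, 0.15] [ 0.57  0.56 -1.15  2.03  0.63  0.96  0.45]
1.36 [0.49, 0.0, 0.06] [ 0.42  0.55 -0.67  2.1   0.55  0.67  0.74]
-1.78 [0.483, 0.34, 0.2] [ 0.    0.59 -1.    1.76  0.55  1.1  -2.96]
-1.78 [0.505, 0.03, 0.25] [ 0.31  0.25 -0.57  1.92  0.16  1.02 -2.11]
-1.78 [0.48, 0.1, 0.15] [ 0.16  0.36 -0.59  2.05  0.28  0.8  -2.37]
-1.78 [0.49, 0.0, 0.06] [ 0.14  0.48 -0.32  2.12  0.26  0.59 -2.15]
```

```bash
python3 - <<'E'
from h import *
import pickle
D={}
b=-.24
for n,p,y in (("bracket",[.505,.03,.22],b+np.pi/2),("block",[.482,.345,.17],b)):
    ctrl.movep(np.array(p),quat(y)); ctrl.hold(.3)
    st=ctrl.get_state(); im=ctrl.snapshot('wrist'); D[n]=(st,im); cv2.imwrite(f"pics/{n}.png",im)
    print(st['time'],st['ee_pos'],st['joints'].round(2),st['contact_force'])
pickle.dump(D,open('d.pkl','wb'))
E
```

```text
3.0667 [0.50507777 0.02976751 0.2199831 ] [ 0.57  0.36 -0.9   1.94  0.34  1.    0.84] [1.13509406 0.04748971 0.07577001]
5.225 [0.48225314 0.34464427 0.17005796] [-0.29  0.49 -0.57  1.8   0.32  0.94 -1.24] [-0.65381293  0.47466822  0.5948413 ]
```

View pics/bracket.png

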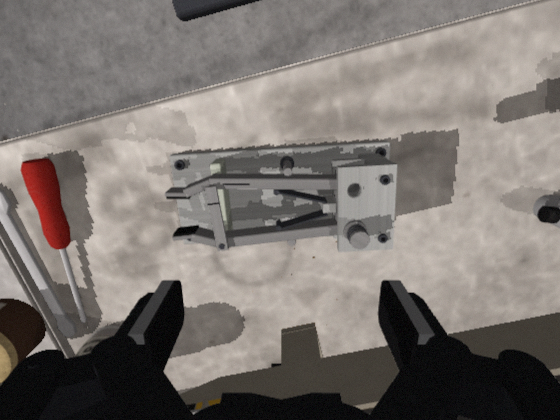

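View pics/block.png

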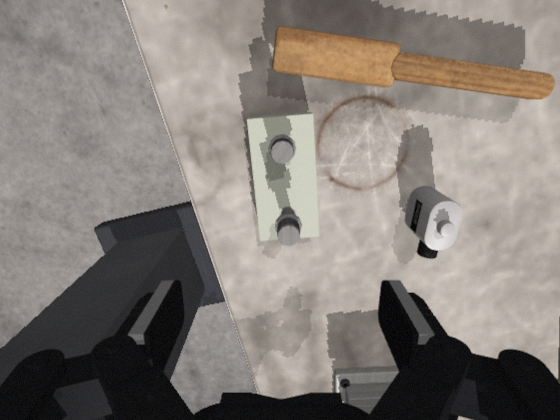

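In the bracket view the empty hole is at about (354,190), the home knob at (358,235), the fork plate spans x 336–395, and the tips are at the left. In the block view the short pin is at (282,150) and the long pin at (288,232). Next I refine these numerically.

```bash
python3 - <<'E'
from h import *
import pickle
D=pickle.load(open('d.pkl','rb'))
st,im=D['bracket']; C=cam('wrist',st); g=cv2.cvtColor(im,cv2.COLOR_BGR2GRAY)
# empty hole: dark blob on plate
s=g[178:202,342:368]; n,l,stt,c=cv2.connectedComponentsWithStats((s<75).astype(np.uint8)); print('hole blobs',stt.tolist(),(c+[342,178]).round(1).tolist())
# plate: bright quad
m=(g>135).astype(np.uint8)[150:262,325:405]; n,l,stt,c=cv2.connectedComponentsWithStats(m); i=1+stt[1:,4].argmax()
cn=cv2.findContours((l==i).astype(np.uint8),cv2.RETR_EXTERNAL,cv2.CHAIN_APPROX_NONE)[0][0]; r=cv2.minAreaRect(cn+np.array([325,150])); bx=cv2.boxPoints(r); print(r,stt[i]); 
for p in bx: print(ray(C,p,.068).round(4))
def big(im,x0,y0,w,h,f): return cv2.resize(im[y0:y0+h,x0:x0+w],None,fx=f,fy=f,interpolation=cv2.INTER_CUBIC)
A=big(im,325,150,80,112,5)
st,im2=D['block']; C2=cam('wrist',st); g2=cv2.cvtColor(im2,cv2.COLOR_BGR2GRAY)
B=big(im2,240,135,80,112,5)
cv2.imwrite('pics/ab.png',np.hstack([A[:600],B]))
# block top: greenish
hsv=cv2.cvtColor(im2,cv2.COLOR_BGR2HSV); print(hsv[205,265],hsv[120,300],hsv[300,260])
m=cv2.inRange(hsv,(35,15,60),(85,90,255)); cn=max(cv2.findContours(m,cv2.RETR_EXTERNAL,cv2.CHAIN_APPROX_NONE)[0],key=cv2.contourArea); r=cv2.minAreaRect(cn);print(r)
P=[ray(C2,p,.028) for p in cv2.boxPoints(r)]; print(np.round(P,4), 'c',np.mean(P,0))
E
```

```text
hole blobs [[0, 0, 26, 24, 519], [6, 6, 12, 12, 105]] [[354.7, 189.5], [353.4, 189.5]]
((364.4999694824219, 212.49996948242188), (78.99998474121094, 96.99998474121094), -0.0) [   0   14   80   98 4713]
[0.571  0.0544 0.068 ]
[0.4848 0.0718 0.068 ]
[0.5002 0.1343 0.068 ]
[0.5879 0.1232 0.068 ]
[ 35  21 208] [ 32  19 205] [ 13  26 187]
((283.6538391113281, 171.78155517578125), (112.83052062988281, 61.39950180053711), 83.1572265625)
[[0.4728 0.4144 0.028 ]
 [0.5185 0.4086 0.028 ]
 [0.5101 0.3183 0.028 ]
 [0.4591 0.3241 0.028 ]] c [0.49014224 0.36636732 0.028     ]
```

View pics/ab.png

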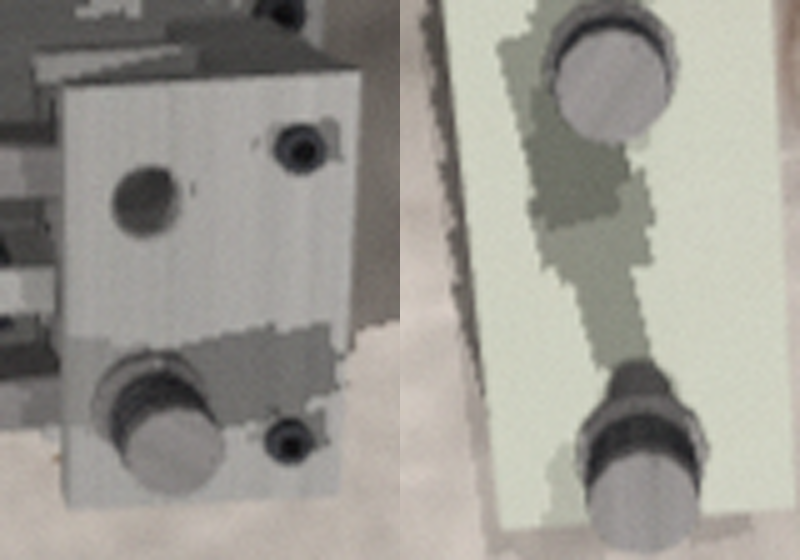

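The crops show the hole at (354.0,190.0), the home knob's top at (359.1,238.9), the long pin's knob top at (288.1,235.2) and the short pin's top at (282.0,151.7). All four fork plate corners are visible too.

```bash
python3 - <<'E'
from h import *
import pickle
D=pickle.load(open('d.pkl','rb'))
C=cam('wrist',D['bracket'][0]); C2=cam('wrist',D['block'][0])
f=lambda u,v:((u+.5)/5-.5+325,(v+.5)/5-.5+150)
k=lambda u,v:((u-400+.5)/5-.5+240,(v+.5)/5-.5+135)
hole=ray(C,f(147,202),.068); knob=ray(C,f(172,446),.09)
q=np.array([ray(C,f(*p),.068) for p in((64,84),(360,70),(343,492),(66,508))])
print('hole',hole,'knob',knob,'d',np.linalg.norm((hole-knob)[:2]))
ang=lambda v:np.degrees(np.arctan2(v[1],v[0]))
print(q.round(4),'edges',[ (round(np.linalg.norm(q[i]-q[j]),4),round(ang(q[j]-q[i]),2)) for i,j in((0,3),(1,2),(1,0),(2,3))],'by',ang(knob-hole))
# frame from quad: centre is bracket (-10,0)
for by in(np.radians(np.mean([ang(q[3]-q[0]),ang(q[2]-q[1])])),):
    ey=np.array([np.cos(by),np.sin(by)]);ex=np.array([ey[1],-ey[0]])
    c=q.mean(0)[:2]; print('hole from quad',c+.010*ex-.018*ey)
L=ray(C2,k(642,503),.074);S=ray(C2,k(612,85),.060)
print('long',L,'short',S,np.linalg.norm((L-S)[:2]),ang(S-L))
# scene corroboration: top view
E
```

```text
hole [0.51211606 0.09095637 0.068     ] knob [0.54632968 0.08461667 0.09      ] d 0.034796023739660675
[[0.4892 0.0812 0.068 ]
 [0.4984 0.1284 0.068 ]
 [0.5728 0.1155 0.068 ]
 [0.5642 0.0673 0.068 ]] edges [(np.float64(0.0763), np.float64(-10.5)), (np.float64(0.0755), np.float64(-9.87)), (np.float64(0.0481), np.float64(-101.08)), (np.float64(0.049), np.float64(-100.17))] by -10.497709767585636
hole from quad [0.5116881 0.0914658]
long [0.48486206 0.33417851 0.074     ] short [0.4941534  0.38951928 0.06      ] 0.05611532927920545 80.46931323420465
```

```bash
python3 - <<'E'
import cv2
a=cv2.imread('pics/bracket.png')[145:262,158:345]
cv2.imwrite('pics/j.png',cv2.resize(a,None,fx=4.2,fy=4.2,interpolation=cv2.INTER_CUBIC))
E
```

```text
(no output)
```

View pics/j.png

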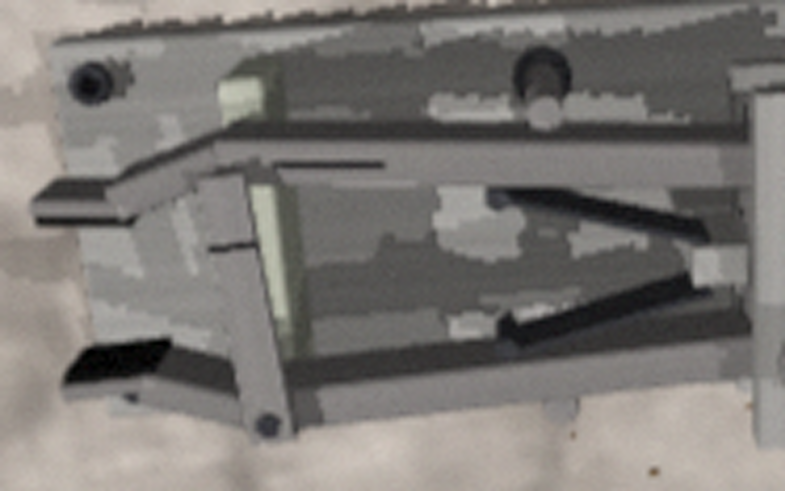

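The crop shows both jaws bending inward beyond x of about 120 mm, the tongue at (250,200–420), the slide bar running out past the loose jaw at (242,95), and the rest stop at (542,80).

`grab()` closes with a fixed 60 N or so, which would shut the sprung tips. My plan is to squeeze with the gripper fully open and yawed, so that its opposite pad corners press the jaws and the arm's yaw sets the gap. The pin comes first.

```bash
cat >> h.py <<'E'
BY=np.radians(-10.4); EY=np.array([np.cos(BY),np.sin(BY),0]); EX=np.array([EY[1],-EY[0],0])
HOLE=np.array([.5120,.0911,.068]); MID=HOLE*[1,1,0]+.018*EY
def brk(x,y,z): return MID+x*EX+y*EY+np.array([0,0,z])
def s(tag=''):
    st=ctrl.get_state(); print(tag,round(st['time'],2),st['ee_pos'].round(4),'F',st['contact_force'].round(1),'T',st['torque'].round(2),'gap',round(st['finger_gap'],3),'gf',round(st['gripper_force'],1)); return st
E
python3 - <<'E'
from h import *
L=np.array([.4849,.3342]); Q=quat(np.radians(-9.5))
ctrl.movep(np.r_[L,.125],Q); ctrl.move_l(np.r_[L,.077],.08); s('down')
ctrl.grab(); st=s('grab')
ctrl.move_l(np.r_[L,.165],.1); s('up')
Qi=quat(BY+np.pi/2)
ctrl.movep(HOLE*[1,1,0]+[0,0,.165],Qi); ctrl.move_l(HOLE*[1,1,0]+[0,0,.152],.1); ctrl.hold(.3)
st=s('hover'); im=ctrl.snapshot('wrist'); cv2.imwrite('pics/hov.png',im)
import pickle; pickle.dump((st,im),open('hov.pkl','wb'))
C=cam('wrist',st); 
for z in(.068,.085): print(proj(C,HOLE*[1,1,0]+[0,0,z]))
a=im[100:300,200:360]; cv2.imwrite('pics/hovc.png',cv2.resize(a,None,fx=3,fy=3,interpolation=cv2.INTER_CUBIC))
E
```

```text
down 6.33 [0.4849 0.3344 0.077 ] F [0.5 0.5 0.2] T [-0.05 -0.   -0.03] gap 1.0 gf 0.0
grab 7.0 [0.4851 0.3344 0.0773] F [-0.1 -0.4  2.9] T [0.01 0.07 0.06] gap 0.15 gf 58.5
up 8.03 [0.4845 0.3338 0.1643] F [ 0.5  0.2 -1. ] T [-0.03  0.01  0.01] gap 0.151 gf 58.6
hover 10.22 [0.5122 0.0912 0.1522] F [-0.   0.1 -0.1] T [ 0.02 -0.   -0.05] gap 0.152 gf 58.6
[280.54253275 228.30900307]
[280.55748967 238.6502636 ]
```

View pics/hovc.png

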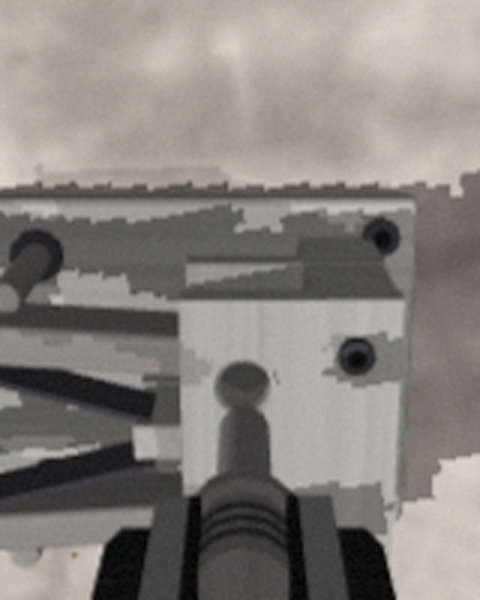

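The crop shows the hole at (280.8,227.8), where I predicted (280.5,228.3). The pin's tip is centred on it at (281,234), as expected. I insert now, watching the force.

```bash
python3 - <<'E'
from h import *
for z in (.136,.130,.124,.118,.112,.106,.100,.097,.095,.094,.093,.092):
    ctrl.move_l(HOLE*[1,1,0]+[0,0,z],.03); st=s(z)
    if st['contact_force'][2]>25 or np.hypot(*st['contact_force'][:2])>20: break
E
```

```text
0.136 10.95 [0.512  0.0912 0.136 ] F [ 0.2  0.3 -0.2] T [-0.   -0.   -0.03] gap 0.154 gf 58.6
0.13 11.3 [0.5118 0.091  0.1298] F [-0.3 -0.3 -0.7] T [-0.02  0.01  0.02] gap 0.147 gf 58.6
0.124 11.65 [0.5118 0.0911 0.1238] F [ 0.3  0.2 -0.3] T [ 0.02 -0.02  0.01] gap 0.154 gf 58.6
0.118 12.0 [0.5118 0.0911 0.1177] F [ 0.3 -0.9 -0.1] T [-0.01  0.01  0.  ] gap 0.153 gf 58.6
0.112 12.35 [0.5119 0.0911 0.1118] F [-0.6  0.5 -0.7] T [0.01 0.02 0.03] gap 0.151 gf 58.6
0.106 12.7 [0.5119 0.0911 0.1058] F [-0.7 -0.1  0.1] T [ 0.07  0.05 -0.01] gap 0.149 gf 58.6
0.1 13.05 [0.5118 0.0911 0.0998] F [ 0.3  0.5 -0.5] T [-0.02  0.05  0.01] gap 0.154 gf 58.6
0.097 13.3 [0.5119 0.0911 0.0968] F [ 0.1 -0.4 -0.4] T [-0.01  0.   -0.03] gap 0.153 gf 58.6
0.095 13.55 [0.5119 0.0911 0.0949] F [ 0.2 -0.3 -0.7] T [0.03 0.01 0.06] gap 0.152 gf 58.6
0.094 13.8 [0.512  0.0911 0.094 ] F [ 0.1  0.3 -1.6] T [0.   0.01 0.  ] gap 0.154 gf 58.6
0.093 14.05 [0.5122 0.0912 0.0934] F [-1.3 -0.6  4.8] T [-0.15  0.29  0.04] gap 0.155 gf 59.2
0.092 14.3 [0.5123 0.0912 0.0932] F [-4.3 -1.7 15. ] T [-0.52  0.98  0.02] gap 0.156 gf 60.4
```

The pin is seated: flange contact came at TCP z 0.0932, as expected. Now I open, retreat and read the tip geometry from the earlier image.

```bash
python3 - <<'E'
from h import *
import pickle
C=cam('wrist',pickle.load(open('d.pkl','rb'))['bracket'][0])
B=lambda u,v,z:(lambda p:(round(1e3*(p-MID)@EX,1),round(1e3*(p-MID)@EY,1)))(ray(C,((u+.5)/4.2-.5+158,(v+.5)/4.2-.5+145),z))
for n,u,v,z in[('loose tip outer end',35,200,.058),('loose tip outer near',110,200,.058),('loose tip inner end',35,222,.058),('loose kink outer',215,140,.058),('loose outer mid',500,140,.058),('loose outer fork',740,140,.058),('loose bar inner',500,183,.058),('h tip inner end',65,383,.058),('h tip outer end',65,396,.058),('h kink outer',245,424,.058),('h outer mid',550,402,.058),('h outer fork',745,382,.058),('slide end',242,80,.038),('stop top',545,112,.052),('tongue end',220,178,.064),('tongue bolt',268,424,.064)]: print(n,B(u,v,z))
ctrl.open(); ctrl.hold(.1); s('open')
ctrl.move_l(HOLE*[1,1,0]+[0,0,.17],.15); s()
q=ctrl.get_state()['joints']
for th in(20,35,50):
  for z in(.13,.047):
    j=ctrl.inverse_kinematics(brk(.113,-.004,z),quat(BY+np.pi-np.radians(th))); print(th,z,None if j is None else j.round(2))
E
```

```text
loose tip outer end (np.float64(160.7), np.float64(-22.5))
loose tip outer near (np.float64(145.2), np.float64(-21.6))
loose tip inner end (np.float64(161.4), np.float64(-17.8))
loose kink outer (np.float64(122.0), np.float64(-32.9))
loose outer mid (np.float64(64.1), np.float64(-29.4))
loose outer fork (np.float64(15.3), np.float64(-26.5))
loose bar inner (np.float64(64.6), np.float64(-20.4))
h tip inner end (np.float64(161.1), np.float64(18.4))
h tip outer end (np.float64(161.6), np.float64(21.5))
h kink outer (np.float64(123.5), np.float64(30.4))
h outer mid (np.float64(56.9), np.float64(29.2))
h outer fork (np.float64(14.7), np.float64(27.0))
slide end (np.float64(119.0), np.float64(-41.2))
stop top (np.float64(54.6), np.float64(-33.3))
tongue end (np.float64(120.6), np.float64(-26.4))
tongue bolt (np.float64(117.2), np.float64(28.0))
open 15.09 [0.512  0.0911 0.092 ] F [-0.3  0.4 -0.5] T [ 0.03  0.01 -0.01] gap 1.003 gf 0.0
 15.76 [0.5116 0.0906 0.1695] F [ 0.5 -0.4 -0. ] T [-0.03  0.05  0.05] gap 0.998 gf 0.0
20 0.13 [ 0.81  0.64 -1.16  2.01  0.72  0.98  1.89]
20 0.047 [ 0.71  0.75 -1.03  2.05  0.88  0.86  1.77]
35 0.13 [ 0.77  0.61 -1.1   2.01  0.68  0.95  1.67]
35 0.047 [ 0.67  0.72 -0.97  2.05  0.83  0.82  1.55]
50 0.13 [ 0.73  0.57 -1.04  2.01  0.63  0.92  1.45]
50 0.047 [ 0.63  0.69 -0.91  2.06  0.79  0.79  1.32]
```

At rest the outer faces at the tips are about ±21.5 mm and the blades about 5 mm thick. That gives contacts on the loose jaw at x of about 73 and on the hinged tip at x of about 153. I descend open with a small yaw and then turn in.

```bash
cat >> h.py <<'E'
def pose(t,dy=0,xc=.113,z=.047):
    r=25.75-7.75*t; yc=-4.25-2.75*t+dy; th=np.arccos(r/43.9)-np.radians(14.5)
    return brk(xc,yc/1e3,z),quat(BY+np.pi-th)
def go(t,dy=0,T=.5):
    p,q=pose(t,dy); c=ctrl.get_state()['ee_pos']; d=max(np.linalg.norm(p-c),2e-4)
    ctrl.move_l(p,d/T,q)
E
python3 - <<'E'
from h import *
import pickle
q=quat(BY+np.pi-np.radians(15))
ctrl.movep(brk(.113,-.004,.15),q); ctrl.move_l(brk(.113,-.004,.047),.1); s('down')
for t in(-.8,-.4,-.1,0,.15,.3,.45,.6): go(t); s(t)
ctrl.hold(.3); st=s('held'); im=ctrl.snapshot('wrist'); pickle.dump((st,im),open('sq.pkl','wb')); cv2.imwrite('pics/sq.png',im)
C=cam('wrist',st)
for n,p in(('tipL',brk(.152,-.0095,.058)),('tipH',brk(.152,.0095,.058)),('line',brk(.108,-.02,.058)),('pin',brk(0,-.018,.09))): print(n,proj(C,p).round(0))
E
```

```text
down 18.15 [ 0.5058 -0.0225  0.0475] F [-0.6 -0.1  0.2] T [ 0.02 -0.    0.05] gap 0.998 gf 0.0
-0.8 18.9 [ 0.5074 -0.023   0.0472] F [-1.1 -0.4  0.1] T [ 0.01 -0.02 -0.  ] gap 1.0 gf 0.0
-0.4 19.42 [ 0.5062 -0.0227  0.047 ] F [-0.1 -0.5  0.4] T [-0.01 -0.01  0.01] gap 1.004 gf 0.0
-0.1 19.84 [ 0.5054 -0.0226  0.047 ] F [ 0.5 -0.4 -0.7] T [ 0.03 -0.04 -0.03] gap 1.001 gf 0.1
0 20.09 [ 0.5052 -0.0226  0.047 ] F [ 0.1 -0.2  0.4] T [ 0.05 -0.07  0.06] gap 0.999 gf 0.2
0.15 20.38 [ 0.5046 -0.0225  0.0469] F [ 0.8  0.6 -0.3] T [-0.05  0.03  0.05] gap 1.006 gf 0.7
0.3 20.66 [ 0.5042 -0.0223  0.047 ] F [-0.3  0.5  0. ] T [0.08 0.08 0.17] gap 0.999 gf 1.2
0.45 20.94 [ 0.5037 -0.0223  0.0469] F [-0.7 -0.5 -0.9] T [0.03 0.15 0.17] gap 1.002 gf 1.9
0.6 21.23 [ 0.5033 -0.0223  0.0469] F [-1.5  0.2 -1. ] T [0.02 0.33 0.25] gap 1.0 gf 2.6
held 21.52 [ 0.5033 -0.0223  0.0469] F [-1.1 -1.5 -1.2] T [-0.04  0.34  0.29] gap 1.0 gf 2.8
tipL [210. 251.]
tipH [179. 284.]
line [315. 304.]
pin [525. 527.]
```

View pics/sq.png

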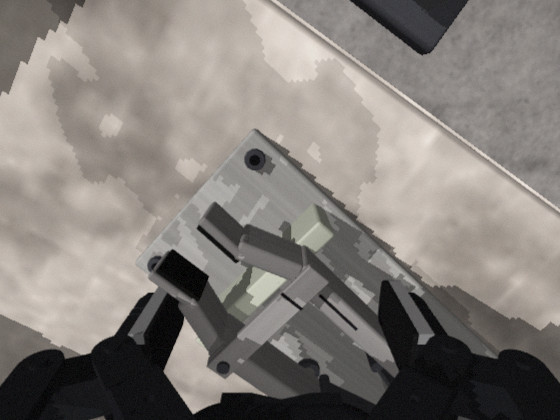

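The view shows both pad corners pressing the jaws, the loose tip at (215,235) and the hinged tip at (180,275). The tongue line is at (291,301) and the loose jaw's line at (338,313), so the gap is still wide. I measure the line offset by casting rays.

```bash
cat >> h.py <<'E'
def bk(C,px,z):
    p=ray(C,px,z)-MID; return np.array([1e3*p@EX,1e3*p@EY])
def measure(st,im,w=(150,220,350,340),bbs=((278,285,310,316),(314,288,362,338))):
    C=cam('wrist',st); g=cv2.cvtColor(im,cv2.COLOR_BGR2GRAY).astype(float)
    out=[]
    for (x0,y0,x1,y1),z in zip(bbs,(.064,.058)):
        s_=g[y0:y1,x0:x1]; m=(s_<45).astype(np.uint8)
        n,l,stt,c=cv2.connectedComponentsWithStats(m); i=1+stt[1:,4].argmax()
        pts=np.argwhere(l==i)[:,::-1]+[x0,y0]; b=np.array([bk(C,p,z) for p in pts]); out.append(b); print('line n',len(b),'mean',b.mean(0).round(1),'x',b[:,0].min().round(1),b[:,0].max().round(1))
    t,l=out; k=np.polyfit(l[:,0],l[:,1],1); o=t[:,1].mean()-np.polyval(k,t[:,0].mean())
    print('line offset mm',round(o,2),'gap est',round(12+o/.743,2)); return o
def pads(st,im,box):
    C=cam('wrist',st); g=cv2.cvtColor(im,cv2.COLOR_BGR2GRAY); x0,y0,x1,y1=box
    n,l,stt,c=cv2.connectedComponentsWithStats((g[y0:y1,x0:x1]<38).astype(np.uint8))
    for i in range(1,n):
        if stt[i,4]>60:
            cn=cv2.findContours((l==i).astype(np.uint8),cv2.RETR_EXTERNAL,cv2.CHAIN_APPROX_NONE)[0][0]+np.array([x0,y0])
            bp=cv2.boxPoints(cv2.minAreaRect(cn)); print(stt[i,4],bp.round(0).tolist(),[bk(C,p,.058).round(1).tolist() for p in bp])
E
python3 - <<'E'
from h import *
import pickle
st,im=pickle.load(open('sq.pkl','rb')); measure(st,im); pads(st,im,(190,215,245,270)); pads(st,im,(148,240,212,305))
st,im=pickle.load(open('d.pkl','rb'))['bracket']; measure(st,im,bbs=((206,199,221,208),(221,180,252,188)))
E
```

```text
line n 55 mean [118.5 -17.1] x 113.5 123.3
line n 103 mean [ 99.7 -23.3] x 88.0 109.7
line offset mm 7.07 gap est 21.52
173 [[197.0, 228.0], [199.0, 226.0], [238.0, 260.0], [236.0, 263.0]] [[161.3, -13.2], [161.3, -14.5], [142.3, -13.7], [142.2, -12.3]]
1359 [[155.0, 271.0], [171.0, 249.0], [213.0, 279.0], [197.0, 302.0]] [[161.9, 11.2], [163.1, -0.4], [143.8, -1.2], [142.1, 10.7]]
127 [[161.0, 294.0], [178.0, 294.0], [178.0, 304.0], [161.0, 304.0]] [[154.3, 17.6], [149.5, 13.1], [146.8, 16.7], [151.6, 21.2]]
line n 1 mean [118.2 -12. ] x 118.2 118.2Traceback (most recent call last):
  File "<stdin>", line 4, in <module>
  File "h.py", line 36, in measure
    n,l,stt,c=cv2.connectedComponentsWithStats(m); i=1+stt[1:,4].argmax()
                                                       ~~~~~~~~~~~~~~~~^^
ValueError: attempt to get argmax of an empty sequence
```

```bash
cat >> h.py <<'E'
def look(name,g):
    st=s('look'); im=ctrl.snapshot('wrist'); cv2.imwrite(f'pics/{name}.png',im); C=cam('wrist',st); d=(22-g)/2
    a=proj(C,brk(.1185,(-17.1-.776*d)/1e3,.064)); b=proj(C,brk(.0997,(-23.3+.66*d)/1e3,.058))
    h=proj(C,brk(.152,(5.5-d)/1e3,.058)); l=proj(C,brk(.152,(-13+d)/1e3,.058))
    I=lambda c,u,v:[int(c[0]-u),int(c[1]-v),int(c[0]+u),int(c[1]+v)]
    print('boxes',a.round(),b.round(),l.round(),h.round())
    try: measure(st,im,bbs=(I(a,15,14),I(b,24,25)))
    except Exception as e: print(e)
    x0,y0=np.minimum(h,l)-36; x1,y1=np.maximum(h,l)+30; pads(st,im,[int(v) for v in(x0,y0,x1,y1)])
E
python3 - <<'E'
from h import *
for t in(.75,.9): go(t); s(t)
ctrl.hold(.2); look('t90',17.5)
go(1.02); ctrl.hold(.2); look('t102',15)
E
```

```text
0.75 21.86 [ 0.5029 -0.0223  0.0469] F [-0.6 -1.  -0.7] T [-0.16  0.47  0.32] gap 0.999 gf 3.3
0.9 22.14 [ 0.5024 -0.0222  0.0469] F [-1.9 -1.2 -0.4] T [-0.22  0.55  0.42] gap 1.002 gf 4.1
look 22.34 [ 0.5025 -0.0222  0.0469] F [-2.2 -0.4 -1. ] T [-0.22  0.59  0.44] gap 0.996 gf 4.2
boxes [291. 299.] [332. 312.] [207. 254.] [185. 280.]
line n 57 mean [117.6 -19.5] x 112.8 122.3
line n 102 mean [ 99.3 -21.6] x 87.7 109.6
line offset mm 2.56 gap est 15.44
160 [[186.0, 240.0], [188.0, 238.0], [229.0, 269.0], [227.0, 271.0]] [[161.1, -10.6], [161.1, -11.9], [142.2, -11.3], [142.1, -9.9]]
1363 [[157.0, 274.0], [173.0, 251.0], [216.0, 280.0], [200.0, 303.0]] [[161.7, 7.8], [162.5, -3.9], [143.1, -4.1], [141.8, 8.0]]
249 [[158.0, 294.0], [181.0, 294.0], [181.0, 309.0], [158.0, 309.0]] [[156.6, 15.0], [149.8, 9.3], [145.9, 14.9], [152.8, 20.6]]
look 22.85 [ 0.5022 -0.0221  0.0469] F [-2.6 -2.4 -2.1] T [-0.35  0.71  0.48] gap 0.999 gf 4.7
boxes [291. 298.] [330. 313.] [203. 259.] [186. 280.]
line n 57 mean [117.3 -20.5] x 112.5 122.0
line n 105 mean [ 99.2 -20.8] x 87.7 109.5
line offset mm 0.73 gap est 12.98
149 [[183.0, 246.0], [185.0, 243.0], [226.0, 273.0], [224.0, 275.0]] [[160.7, -9.4], [160.8, -10.7], [142.0, -10.2], [141.9, -8.9]]
1364 [[158.0, 275.0], [173.0, 252.0], [216.0, 280.0], [201.0, 303.0]] [[161.5, 6.6], [162.2, -5.3], [143.0, -5.3], [141.8, 6.9]]
259 [[158.0, 294.0], [182.0, 294.0], [182.0, 309.0], [158.0, 309.0]] [[157.1, 13.6], [149.8, 7.9], [146.1, 13.6], [153.5, 19.4]]
```

The line offset gives a gap of about 13.0 mm and the pad edges give about 14.3 mm. A small final turn should centre both around 12.

```bash
python3 - <<'E'
from h import *
go(1.09); ctrl.hold(.3); look('t109',13); ctrl.hold(3.2); look('end',12.5)
im=cv2.imread('pics/end.png'); cv2.imwrite('pics/endc.png',cv2.resize(im[210:420,140:400],None,fx=2.8,fy=2.8,interpolation=cv2.INTER_CUBIC))
E
```

```text
look 23.45 [ 0.502  -0.0221  0.0469] F [-4.  -1.6 -2.2] T [-0.33  0.82  0.57] gap 0.998 gf 5.2
boxes [292. 296.] [328. 314.] [200. 262.] [186. 280.]
line n 59 mean [117.2 -21. ] x 112.3 122.0
line n 100 mean [ 99.2 -20.3] x 87.8 109.3
line offset mm -0.33 gap est 11.56
147 [[180.0, 248.0], [182.0, 246.0], [225.0, 275.0], [223.0, 278.0]] [[160.8, -8.7], [160.8, -9.9], [141.7, -9.5], [141.6, -8.3]]
1366 [[158.0, 275.0], [173.0, 252.0], [217.0, 280.0], [202.0, 304.0]] [[161.5, 5.8], [162.0, -5.9], [142.7, -5.8], [141.6, 6.3]]
234 [[159.0, 294.0], [182.0, 294.0], [182.0, 308.0], [159.0, 308.0]] [[157.0, 12.6], [150.0, 7.2], [146.6, 12.6], [153.7, 18.1]]
look 26.7 [ 0.5021 -0.022   0.047 ] F [-4.5 -2.2 -2.9] T [-0.5   0.91  0.54] gap 1.003 gf 5.3
boxes [292. 296.] [328. 314.] [200. 262.] [187. 279.]
line n 59 mean [117.1 -21. ] x 112.2 122.0
line n 100 mean [ 99.2 -20.2] x 87.7 109.2
line offset mm -0.38 gap est 11.48
147 [[181.0, 249.0], [182.0, 246.0], [225.0, 275.0], [223.0, 278.0]] [[160.6, -8.6], [160.7, -9.8], [141.6, -9.4], [141.5, -8.2]]
1366 [[158.0, 275.0], [173.0, 252.0], [217.0, 280.0], [202.0, 303.0]] [[161.5, 5.8], [162.1, -5.9], [142.8, -5.8], [141.7, 6.2]]
235 [[159.0, 294.0], [182.0, 294.0], [182.0, 308.0], [159.0, 308.0]] [[156.9, 12.7], [149.9, 7.3], [146.5, 12.7], [153.6, 18.2]]
```

View pics/endc.png

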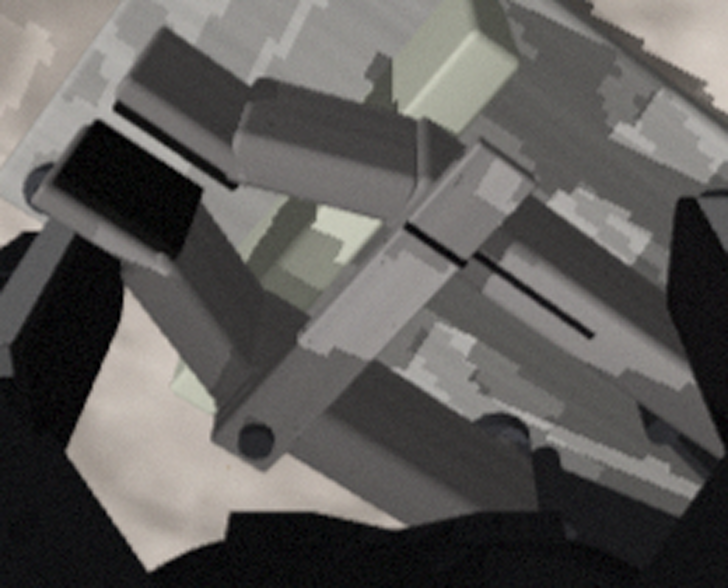

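The final view shows the loose jaw's line meeting the tongue line at about (470,260), with the tips open and both pad corners on the jaws. It held steady for over 3 s, so I hand in.

```bash
python3 -c "
from plant import ctrl
print(ctrl.close_job())"
```

```text
the job is handed in; nothing more can be done
None
```

The long pin is seated flush and the jaws are held at a tip gap of about 12 mm (camera readings 11.5 to 13 mm), steady for over 3 s. The job is handed in with the arm still squeezing; no verdict was returned, and I took no picture of the pin after letting go.

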